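Clamp a wooden blank in the rocker jig

TASK

Clamp the wooden blank in the jig for shaping: press the tail plate of the see-saw clamp all the way down so that its nose tips up, slide the blank along between the rails until it is butted firmly against the end stop, then press the nose down until its pad bears firmly on the blank, and take the hand away. Feel for every contact: lean on each with about a kilogram and never with two, and leave the things lying about where they are.

Things in the scene. Friction and masses are not known exactly. Their poses are not given: they have to be found in the camera images.
- jig: Fixed plywood board, 320 (x) x 170 (y) x 15 mm, on packing 0 to 10 mm high. Origin in its underside, below the blank's channel, board from y -110 to +60; x along the channel to the end stop, z up. Rails 12 mm high, 14 thick, at x -140 to 40 leave a channel 63 mm wide about y = 0; its floor is at z = 15. Beside it the clamp's post, two green cheeks 77 mm high; pivot along x at (65, -80, 66) mm.
- rocker (a joint): See-saw clamp, steel bar 180 x 26 x 14 mm along the jig's y, pads 80 mm either side of the pivot. Rad: 0 = level, within 0.05 of where the pad meets the blank; positive = tail down, nose up, to a hard stop at +0.30 (fully open); negative = nose down, to -0.20. Starts nose down, barring the blank's way. A stiff pivot holds it where left: 3 N on a pad moves it.
- tail_pad: Ribbed steel plate 50 (x) x 40 (y) x 6 mm on the outer (jig -y) end of the clamp bar: press here to open. Origin at the centre of its top face, at jig (65, -160, 79) mm when level, about 24 mm lower when fully down; nothing but the table beneath. Axes as the jig's, tipping with the bar.
- nose_pad: Nose of the clamp bar, over the channel: a steel disc 28 mm across on the bar's top (press here to close) and, screwed in beneath, a black rubber pad 28 mm across. Origin at the disc's top centre, jig (65, 0, 76) mm when level. The pad's underside is 26 mm below it, give or take 4 mm: its screw is set anew each time and not measured. It gives 1 mm at 12 N. Axes tip with the bar.
- end_stop: Green block 40 (x) x 90 (y) x 35 mm screwed to the jig (rigid: meet it slowly) across the far end of the channel, square to it; its setting along the channel varies by 20 mm. Origin at the centre of its underside, axes as the jig's.
- stop_face (a point): Centre of the end stop's face that looks back along the channel (-x), 20 mm from the block's centre; 17.5 mm above the jig board. Axes as the jig's.
- blank: The loose blank: a pale wooden block 130 (x) x 60 (y) x 35 mm with dark waxed ends, 150 to 310 g, lying in the channel short of the clamp. Origin at the centre of its underside; x along its length towards the end stop.
- blank_front (a point): Centre of the blank's end that faces the stop, 65 mm from its middle, at mid height (17.5 mm above the board).
- blank_back (a point): Centre of the blank's other end, the one to push on, 65 mm from its middle, at mid height (17.5 mm above the board).
- spare_a: Bystander: large pale wooden block 210 x 70 x 50 mm with waxed ends. Leave it alone.
- spare_b: Bystander: pale wooden block 170 x 50 x 45 mm with waxed ends. Leave it alone.
- mallet: Bystander: wooden mallet, head 75 x 120 x 60 mm, about 270 mm long along x; origin 100 mm from the head's middle, under the handle. Leave it alone.
- square: Bystander: try square, wooden stock 110 mm, steel blade 150 mm along x, lying flat; origin under the stock's middle. Leave it alone.
- wax_tin: Bystander: round tin 64 mm across, 45 mm high, beside the jig. Leave it alone.
- wedge: Bystander: small stepped offcut 70 x 30 x 24 mm, lying near the tail plate. Leave it alone.
- glue: Bystander: white bottle 60 mm across, 160 mm high. Leave it alone.
- brush: Bystander: flat brush lying on the table. Leave it alone.
There are look-alikes about, which are no part of the job. Leave any purple or red look-alike of the blank alone.

How it is judged:
On the way, in this order (a step that is already met when the one before it is completed fails the run):
1. the tail plate is pressed fully down, nose up (value of joint rocker above 0.28 rad and contact force between tail_pad and anything else above 6 N), for 0.1 s.
2. the blank is pushed firmly against the end stop (contact force between blank and end_stop above 2 N), for 0.1 s.
3. the nose pad is pressed firmly on the blank (contact force between nose_pad and blank above 5 N), for 0.2 s.
At the end, for the whole second after the job is handed in: The blank lies flat in the channel (within 0.04 rad of the jig's x), its front end within 2 mm of the end stop's face, the clamp bar closed on it (joint between -0.075 and 0.07 rad) with its pad still bearing on it (over 0.5 N), all at rest (x of blank_front in the frame of stop_face above -0.002 m and angle between the x axis of blank and the x axis of jig, either way round below 0.04 rad and angle between blank's own z axis and vertical below 0.03 rad and z of blank in the frame of jig below 0.018 m and value of joint rocker between -0.075 and 0.07 rad and contact force between nose_pad and blank above 0.5 N and linear speed of blank below 0.01 m/s); the robot touches nothing.
It fails at once if tail plate pressed with more than 20 N (contact force between tail_pad and anything else above 20 N).
It fails at once if nose pressed on the blank with more than 20 N (contact force between nose_pad and blank above 20 N).
It fails at once if blank driven against the end stop with more than 20 N (contact force between blank and end_stop above 20 N).
It fails at once if a bystander is disturbed (moved over 20 mm) (distance of any of spare_a, spare_b, mallet, square, wax_tin, wedge, glue, brush from where it was at the start of the episode above 0.02 m).
It also fails if it takes over 72 s, if anything falls off the work surface, if the arm or the gripper's body presses on something with over 40 N, if the wrist force passes 120 N, or if a joint passes its speed limit or range.

ROBOT

A 7-joint arm with a two-finger parallel gripper is mounted at the origin on the work surface. World frame = base frame: x ahead of the robot, y to its left, z up, the work surface at z = 0. Lengths are in m, angles in rad, forces in N, time in s.
With the tool pointing down it reaches from about 0.425 to 0.925 m from the base axis. Payload 6.8 kg.
Tool frame: the origin (TCP) lies between the finger pads; the fingertips stand 17 mm ahead of it and the grasp point (between the pads) lies 2 mm behind it; z points along the fingers, y is the direction in which the jaws open and shut (so a half turn about z gives the same grasp; the last joint's range is limited). The gripper opens to 85 mm and grips with 20 to 120 N. Pads are 22 mm wide; open, the fingers measure 114 mm over their backs; the gripper's body (76 mm by 85 mm) begins 54 mm behind the grasp point. The pads swing forward as they close: fully open they stand 13 mm farther back than shut.
Start: joints at [-1.323, 0.477, 0.022, 1.555, -0.011, 1.109, -0.083], TCP at [0.235, 0.633, 0.248] pointing down, gripper open.
Joint ranges: [-2.96, 2.96], [-0.34, 2.1], [-1.41, 1.46], [0.24, 2.44], [-1.37, 4.51], [0.17, 1.92], [-2.96, 2.96]. Speed limits (rad/s): [2.39, 2.39, 3.14, 3.14, 3.14, 3.14, 3.14].

INTERFACE

Orientations are given as a unit quaternion [w, x, y, z].
In Python, from station import bot gives the robot as it stands. The module is installed in compiled form; this text tells all that it offers.
- The arm moves only by the tool carry_out, never from a script. Its argument "moves" is a list of rows, each a list of 3 entries, a list of its own where there are three numbers: the turn, a rotation vector about the tool's x, y, z in degrees, then the shift along the tool's x, y, z in cm, then the finger opening in cm, from 0 to 8.54. A call has 1 to 5 rows; each row is the pose to reach, as a shift and turn from the pose commanded when the call began, along the tool's axes at that moment; what a row does not reach only later rows make up. A row lasts 1/8 s, in which the tool goes at most 62.5 mm and 10.7 degrees, less where a joint would pass 70% of its speed; a pose out of reach is approached as far as the arm can. A call with a gripper value outside its range is refused whole. The fingers move at their own pace and stop on an object; "newtons" is the grip in N (left out, the last holds). Time passes only in rows, so rows that repeat a pose let the fingers close. It gives the time, the measured TCP pose, the force and the opening at its end, in the units of the state.
- bot.get_obs(): the state, without advancing time (a new reading comes with each control period).
- bot.read_camera(name): name is "scene" or "top"; returns the picture (400x640x3 uint8, red, green, blue); there is no depth.
- bot.camera_info(name): a dict with "vertical_fov" (degrees; the focal length in pixels is half the picture's height over the tangent of half this angle, whatever the lens; pixels are square), "cx", "cy" (the principal point, pixels), "position" and "attitude" of the camera in the world. Camera axes: x right, y up, looking along -z (the intrinsics and any distortion apply to the point x, -y, -z); pixel columns grow to the right and rows downward; lengths in m; the calibration is good to about 2 mm. A picture is of the moment at which its call begins. camera_info takes no time and is no camera call.
- bot.hand_in(): hands the job in, once; it reports no verdict.
Trained networks look in the newest picture that a camera, given by its name, has taken for a name from the list of things; names that differ only in an ending like _2 or _b are one class to them, and where a whole thing is asked for, a point or a joint stands for the part that bears it (a point fixed in the world has none). Each returns a list of dicts, best first, with "score" (0 to 1); they miss things now and then, are a little off and sometimes report something else, mostly with a low value. They report only what shows in the picture. A call takes as long as a camera call. They do not tell look-alikes from the thing itself.
- bot.silhouettes(label, camera): "region" (400x640 bool, what is visible of it) and "location" ([column, row] in pixels, amid what is visible of it).
The state is a dict: "t": time; "q": joint angles; "joint_vel": joint speeds; "joint_torque": joint torques, N m; "eef_pos": TCP position; "tool_rot": TCP orientation; "contact_force": force on the tool from outside, world axes, zero at the start; "torque": the same for the moment, N m; "gripper_width": opening from 0.0 (shut) to 1.0 (fully open).
Only numpy, scipy, OpenCV 4.12 (cv2) and the standard library are available. Lean on these libraries where they do the work, as an engineer would, in place of code of your own. Each camera call takes 0.05 s, during which the arm holds its last target. There are 200 camera calls.

## Working session

There is one attempt and no reset: what is moved stays moved. The work goes in short steps, Python scripts to look and compute and a tool call to move; the robot and the scene stay as the last step left them, time stands still between calls to the robot, and variables do not carry over. Pictures are saved under pics/ and viewed, about 8 in all and at most 12, crops included, and the job is handed in when it is done.

Besides the shell and the picture viewer there is one more tool, called after ">>>" as name(argument=value, ...), one argument or row to a line, values as JSON. carry_out: Moves the arm, as the interface text tells. Its arguments: {"type":"object","properties":{"moves":{"type":"array"},"newtons":{"type":"number"}},"required":["moves"]}

```bash
mkdir -p pics; python3 - <<'E'
from station import bot
import cv2
o=bot.get_obs();print({k:o[k] for k in('t','eef_pos','tool_rot','contact_force','gripper_width')})
for c in('scene','top'):
    print(c,bot.camera_info(c)); cv2.imwrite(f'pics/{c}0.png',bot.read_camera(c)[...,::-1])
E
```

```text
{'t': 0.0, 'eef_pos': array([0.23497858, 0.63216442, 0.24727765]), 'tool_rot': array([-9.46877833e-05,  1.76973092e-01,  9.84215223e-01, -9.54365825e-04]), 'contact_force': array([0.37858263, 0.64853895, 0.26202595]), 'gripper_width': 1.000304771885896}
scene {'vertical_fov': 47.91640247415336, 'cx': 326.4329846054639, 'cy': 185.60948023730242, 'position': array([ 1.04356033, -0.33875321,  1.16772814]), 'attitude': array([0.88485742, 0.2457903 , 0.11004676, 0.38013706])}
top {'vertical_fov': 51.63900375284661, 'cx': 321.2375410584317, 'cy': 196.24104607774484, 'position': array([0.43863041, 0.07046332, 1.35801863]), 'attitude': array([-0.69913227, -0.03491983,  0.03494441,  0.71328365])}
```

View pics/scene0.png

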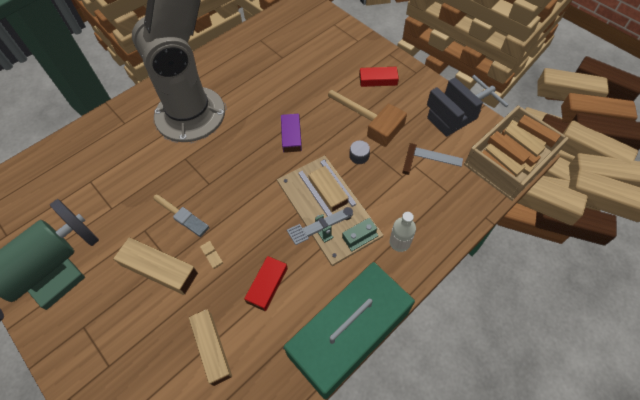

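View pics/top0.png

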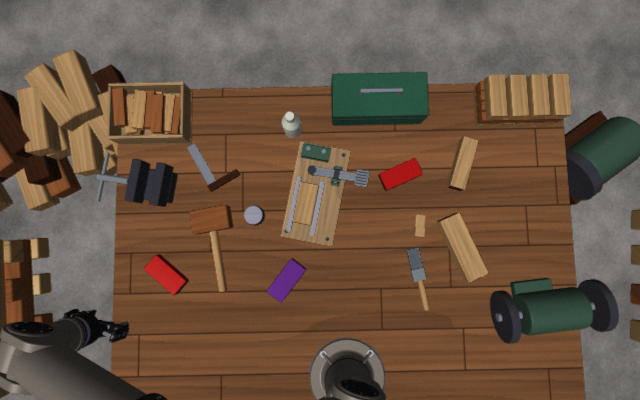

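The scene view shows the jig around (330,210) and the top view around (316,193). In the top view the clamp tail is at about (355,178), the stop at (317,152) and the blank at (308,203). Next I'll magnify the jig.

```bash
cat > h.py <<'E'
from station import bot
import numpy as np, cv2
from scipy.spatial.transform import Rotation as R
def cam(c):
    i=bot.camera_info(c); q=i['attitude']; Rm=R.from_quat([q[1],q[2],q[3],q[0]]).as_matrix()
    f=200/np.tan(np.radians(i['vertical_fov'])/2); return i,Rm,f
C={c:cam(c) for c in('scene','top')}
def proj(c,P):
    i,Rm,f=C[c]; p=(np.atleast_2d(P)-i['position'])@Rm
    return np.c_[i['cx']+f*p[:,0]/-p[:,2], i['cy']-f*p[:,1]/-p[:,2]]
def ray(c,uv,z):
    i,Rm,f=C[c]; d=Rm@np.array([(uv[0]-i['cx'])/f,-(uv[1]-i['cy'])/f,-1]); o=i['position']
    return o+d*(z-o[2])/d[2]
E
python3 - <<'E'
from h import *
t=cv2.imread('pics/top0.png')[135:255,270:380]; s=cv2.imread('pics/scene0.png')[150:270,270:390]
a=cv2.resize(t,None,fx=5,fy=5,interpolation=3)[:600]; cv2.imwrite('pics/tc.png',a)
cv2.imwrite('pics/sc.png',cv2.resize(s,None,fx=5,fy=5,interpolation=3))
for c in('top','scene'):
  for l in('jig','end_stop','blank','tail_pad','nose_pad','wedge','glue','wax_tin'):
    for d in bot.silhouettes(l,c)[:5]:
        r=cv2.minAreaRect(np.argwhere(d['region'])[:,::-1].astype(np.float32))
        print(c,l,round(d['score'],2),np.round(d['location'],1),[np.round(x,1) for x in r],np.round(ray(c,d['location'],0.04),3))
E
```

```text
top jig 0.61 [319.5 188.5] [array([326.3, 195.6]), array([74. , 97.9]), np.float64(11.4)] [0.594 0.074 0.04 ]
top end_stop 0.67 [319.4 150.7] [array([316.3, 152.2]), array([27.3, 15.1]), np.float64(11.3)] [0.718 0.072 0.04 ]
top blank 0.96 [400.9 175.2] [array([400. , 173.8]), array([19.2, 42. ]), np.float64(67.1)] [ 0.632 -0.189  0.04 ]
top blank 0.89 [305.  203.7] [array([305.3, 203.2]), array([19.7, 41.3]), np.float64(10.5)] [0.546 0.122 0.04 ]
top blank 0.79 [284.9 278.3] [array([286.3, 280.1]), array([20.3, 42.9]), np.float64(38.3)] [0.313 0.188 0.04 ]
top blank 0.69 [167.2 273.4] [array([165.8, 274.2]), array([42.1, 22.5]), np.float64(40.6)] [0.335 0.559 0.04 ]
top blank 0.21 [289.2 122.4] [array([291. , 124.5]), array([25., 20.]), np.float64(90.0)] [0.813 0.169 0.04 ]
top tail_pad 0.7 [207.5 172.6] [array([213.7, 161.8]), array([48.5, 33.1]), np.float64(61.7)] [0.653 0.434 0.04 ]
top tail_pad 0.66 [363.3 178.2] [array([361.8, 177.9]), array([12.4, 15.6]), np.float64(10.3)] [ 0.625 -0.067  0.04 ]
top tail_pad 0.59 [461.3 161.4] [array([462.4, 163.5]), array([18.4, 53.4]), np.fl
[... 1621 characters left out ...]
.177 0.04 ]
scene tail_pad 0.77 [294.8 235.9] [array([297.4, 233.9]), array([19.1, 14.7]), np.float64(56.3)] [ 0.598 -0.049  0.04 ]
scene wedge 0.85 [213. 255.] [array([211.2, 255.2]), array([25.5, 11.1]), np.float64(56.3)] [ 0.488 -0.245  0.04 ]
scene wedge 0.3 [325.1 189.1] [array([328.5, 188.2]), array([44.8, 23.1]), np.float64(55.5)] [0.546 0.114 0.04 ]
scene glue 0.72 [402.8 230.7] [array([403. , 231.2]), array([23.4, 40.8]), np.float64(18.4)] [0.791 0.177 0.04 ]
scene wax_tin 0.62 [358.7 151.5] [array([359., 152.]), array([22., 20.]), np.float64(90.0)] [0.52 0.28 0.04]
scene wax_tin 0.17 [208.9 255.6] [array([211. , 254.8]), array([25.4, 11.4]), np.float64(60.3)] [ 0.482 -0.255  0.04 ]
```

View pics/tc.png

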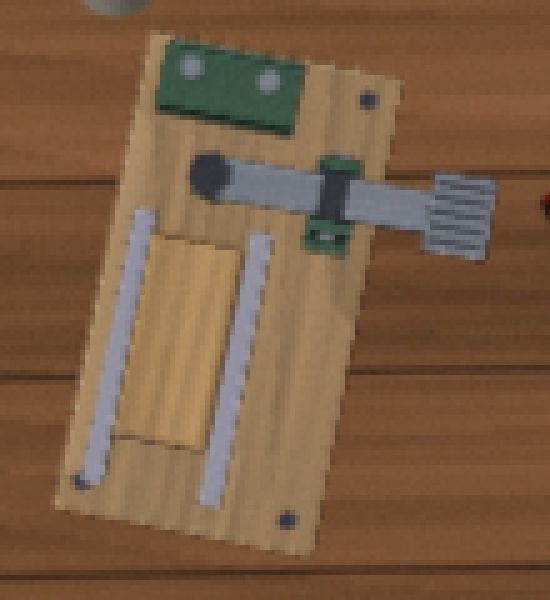

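View pics/sc.png

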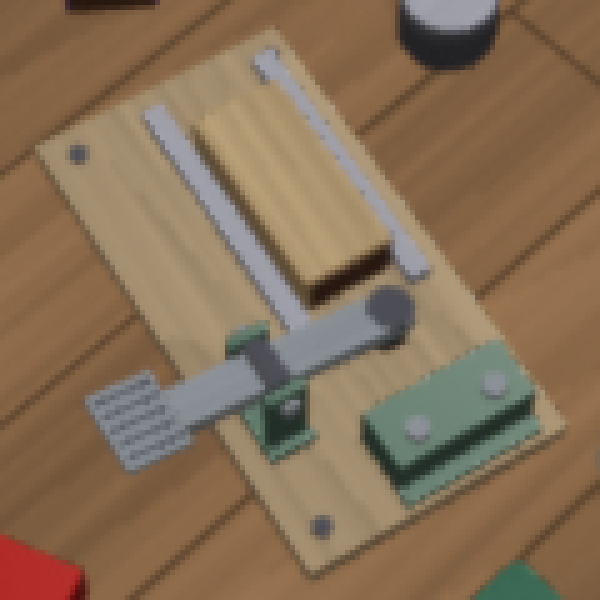

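Both crops show the jig, the rocker with its nose disc at about (312,170) and tail plate at about (362,178) in the top view, and the end stop. I'll fit a model to the board corners and features.

```bash
cat > fit.py <<'E'
from h import *
from scipy.optimize import least_squares
def up(c,a): return np.array([270,135 if c=='top' else 150])+(np.array(a)+.5)/5-.5
def W(p,P): # jig->world
    x,y,h,yaw=p[:4]; P=np.atleast_2d(P).astype(float); c,s=np.cos(yaw),np.sin(yaw)
    return np.c_[x+c*P[:,0]-s*P[:,1], y+s*P[:,0]+c*P[:,1], h+P[:,2]]
def rock(a,P): # rotate about pivot, + = tail(-y) down
    o=np.array([.065,-.08,.066]); return o+(R.from_rotvec([a,0,0]).apply(np.array(P)-o))
obs=[]
def model(p):
    x0,sx,bx,a=p[4:8]
    M={'top':[],'scene':[]}
    c=[(x0+.32,.06,.015),(x0+.32,-.11,.015),(x0,-.11,.015),(x0,.06,.015)]
    stop=[(sx,.045,.05),(sx,-.045,.05)]; far=[(sx+.04,.045,.05),(sx+.04,-.045,.05)]
    t=rock(a,[.065,-.16,.079]); n=rock(a,[.065,0,.076])
    bl=[(bx,.03,.05),(bx,-.03,.05)]
    return W(p,c+far+[t,n]+bl+stop)
O={'top':[(152,33),(400,80),(312,556),(55,508),(173,40),(305,65),(460,216),(210,175),(150,233),(238,250),(160,101),(294,127)],
'scene':[(566,428),(312,574),(38,148),(277,30),(534,395),(405,460),(138,422),(391,308),(388,240),(312,282),(495,343),(365,415)]}
def res(p):
    m=model(p); return np.concatenate([((proj(c,m)-np.array([up(c,o) for o in O[c]]))).ravel() for c in O]+[[ (p[4]+.16)/.005]])
r=least_squares(res,[.6,.1,.005,-.2,-.16,.1,.0,-.1],loss='soft_l1')
if __name__=='__main__':
    print(np.round(r.x,4)); print(np.round(res(r.x)[:-1].reshape(2,-1,2),1).tolist())
    J=np.linalg.inv(r.jac.T@r.jac); print('sd',np.round(np.sqrt(np.diag(J))*.5,4))
    p=r.x
    for nm,P in dict(tail=rock(p[7],[.065,-.16,.079]),tailopen=rock(.3,[.065,-.16,.079]),nose=rock(p[7],[.065,0,.076]),nose_open=rock(.3,[.065,0,.076]),nose0=[.065,0,.076],back=[p[6]-.13,0,.0325],stop=[p[5],0,.0325]).items(): print(nm,np.round(W(p,P)[0],4))
E
python3 fit.py
```

```text
[ 0.5891  0.1123  0.0036 -0.2151 -0.1602  0.107   0.0222 -0.1492]
[[[-0.4, -0.8], [0.6, -0.4], [-0.4, 0.4], [-0.7, -0.3], [-1.4, -0.0], [-0.3, 0.3], [-0.4, -0.1], [-0.4, -0.3], [0.0, 0.1], [0.9, 0.3], [-1.3, -0.2], [-0.5, -0.0]], [[0.4, 0.0], [-0.7, 0.7], [-1.2, -0.0], [-0.6, -0.5], [0.8, 0.1], [-1.1, 2.9], [-0.1, -0.0], [-0.2, -0.1], [0.9, -0.3], [-1.9, 0.9], [0.5, -0.6], [-1.0, 0.3]]]
sd [0.0008 0.0005 0.0011 0.0031 0.001  0.001  0.0012 0.0208]
tail [ 0.6191 -0.0551  0.0943]
tailopen [ 0.6184 -0.0582  0.0583]
nose [0.6527 0.099  0.0676]
nose_open [0.6512 0.092  0.1027]
nose0 [0.6526 0.0984 0.0796]
back [0.4838 0.1353 0.0361]
stop [0.6937 0.0895 0.0361]
```

>>> carry_out(
  moves=[
    [[0,0,-8.1],[-59.9,-51,8.7],0],
    [[0,0,-8.1],[-59.9,-51,8.7],0],
    [[0,0,-8.1],[-59.9,-51,8.7],0],
    [[0,0,-8.1],[-59.9,-51,8.7],0],
    [[0,0,-8.1],[-59.9,-51,8.7],0],
  ],
  newtons=40,
)

```text
t: 1.52
eef_pos: [0.3876, 0.3598, 0.2141]
tool_rot: [0.0, 0.107, 0.994, 0.0]
contact_force: [0.8, 0.3, 0.5]
gripper_width: -0.003
```

```bash
cat > d.py <<'E'
import sys
from fit import *
def delta(T,yaw=None):
    o=bot.get_obs(); q=o['tool_rot']; Rt=R.from_quat([q[1],q[2],q[3],q[0]])
    # desired: tool x=-jig x, y=jig y, z=down
    c,s=np.cos(r.x[3]),np.sin(r.x[3]); D=R.from_matrix(np.array([[-c,-s,0],[-s,c,0],[0,0,-1]]).T.T)
    print('t',round(o['t'],2),'pos',np.round(o['eef_pos'],4),'F',np.round(o['contact_force'],2),'w',round(o['gripper_width'],2))
    print('turn',np.round(np.degrees((Rt.inv()*D).as_rotvec()),1),'shift cm',np.round(Rt.inv().apply(np.array(T)-o['eef_pos'])*100,2))
delta([float(x) for x in sys.argv[1:4]])
E
python3 d.py .619 -.055 .16
```

```text
t 1.52 pos [0.3876 0.3598 0.2141] F [0.77 0.33 0.51] w -0.0
turn [0. 0. 0.] shift cm [-31.44 -35.61   5.39]
```

>>> carry_out(
  moves=[
    [[0,0,0],[-31.4,-35.6,5.4],0],
    [[0,0,0],[-31.4,-35.6,5.4],0],
    [[0,0,0],[-31.4,-35.6,5.4],0],
    [[0,0,0],[-31.4,-35.6,5.4],0],
    [[0,0,0],[-31.4,-35.6,5.4],0],
  ],
)

```text
t: 2.15
eef_pos: [0.5388, 0.0888, 0.1788]
tool_rot: [0.001, 0.107, 0.994, 0.0]
contact_force: [0.9, 1.4, -0.9]
gripper_width: 0.001
```

```bash
python3 d.py .619 -.055 .13
```

```text
t 2.15 pos [0.5388 0.0888 0.1788] F [ 0.94  1.37 -0.92] w 0.0
turn [0.  0.1 0.1] shift cm [-10.88 -12.35   4.88]
```

>>> carry_out(
  moves=[
    [[0,0,0],[-10.9,-12.3,1.9],0],
    [[0,0,0],[-10.9,-12.3,4.9],0],
    [[0,0,0],[-10.9,-12.3,4.9],0],
    [[0,0,0],[-10.9,-12.3,4.9],0],
    [[0,0,0],[-10.9,-12.3,4.9],0],
  ],
)

```text
t: 2.78
eef_pos: [0.618, -0.0522, 0.1296]
tool_rot: [-0.0, 0.107, 0.994, 0.0]
contact_force: [-1.1, 1.3, 0.4]
gripper_width: 0.002
```

```bash
python3 d.py .619 -.055 .111;  python3 - <<'E'
from fit import *
a=bot.read_camera('top')[135:255,300:420];b=bot.read_camera('scene')[150:270,250:370]
cv2.imwrite('pics/c1.png',cv2.resize(np.hstack([a,b]),None,fx=3.3,fy=3.3,interpolation=3)[...,::-1])
E
```

```text
t 2.77 pos [ 0.618  -0.0522  0.1296] F [-1.13  1.3   0.37] w 0.0
turn [ 0.  -0.   0.1] shift cm [-0.16 -0.26  1.86]
```

View pics/c1.png

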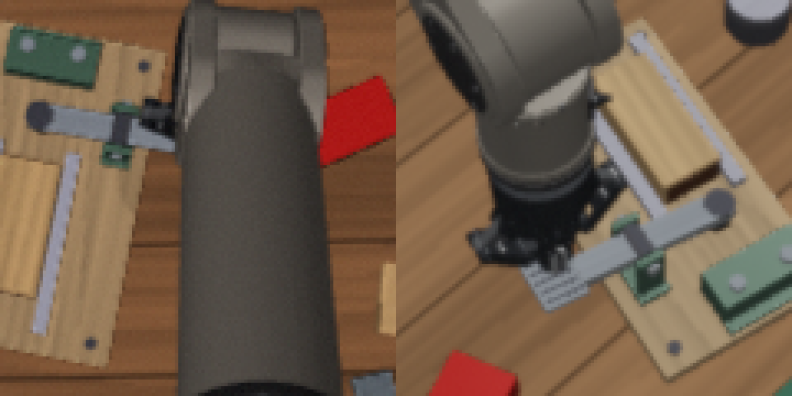

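The fingertips are over the tail plate (about (560,260) in the right half). I'll descend and feel for contact.

>>> carry_out(
  moves=[
    [[0,0,0],[-0.2,-0.7,0.6],0],
    [[0,0,0],[-0.2,-0.7,1.2],0],
    [[0,0,0],[-0.2,-0.7,1.6],0],
    [[0,0,0],[-0.2,-0.7,1.8],0],
    [[0,0,0],[-0.2,-0.7,2.0],0],
  ],
)

```text
t: 3.5
eef_pos: [0.6185, -0.0607, 0.1097]
tool_rot: [-0.0, 0.107, 0.994, -0.0]
contact_force: [-1.7, -1.6, 2.7]
gripper_width: -0.001
```

>>> carry_out(
  moves=[
    [[0,0,0],[0,0,0.2],0],
    [[0,0,0],[0,0,0.4],0],
    [[0,0,0],[0,0,0.6],0],
    [[0,0,0],[0,0,0.8],0],
    [[0,0,0],[0,0,1.0],0],
  ],
)

```text
t: 4.12
eef_pos: [0.6188, -0.0605, 0.0996]
tool_rot: [0.0, 0.107, 0.994, -0.0]
contact_force: [0.1, -2.7, 3.3]
gripper_width: 0.002
```

>>> carry_out(
  moves=[
    [[0,0,0],[0,0,0.25],0],
    [[0,0,0],[0,0,0.5],0],
    [[0,0,0],[0,0,0.75],0],
    [[0,0,0],[0,0,1.0],0],
    [[0,0,0],[0,0,1.2],0],
  ],
)

```text
t: 4.75
eef_pos: [0.6186, -0.0604, 0.0874]
tool_rot: [0.0, 0.107, 0.994, -0.0]
contact_force: [0.1, -4.3, 3.3]
gripper_width: 0.005
```

>>> carry_out(
  moves=[
    [[0,0,0],[0,0,0.2],0],
    [[0,0,0],[0,0,0.3],0],
    [[0,0,0],[0,0,0.4],0],
  ],
)

```text
t: 5.12
eef_pos: [0.6186, -0.0603, 0.0836]
tool_rot: [0.0, 0.107, 0.994, 0.0]
contact_force: [-0.3, -3.3, 2.5]
gripper_width: -0.002
```

>>> carry_out(
  moves=[
    [[0,0,0],[0,0,0.1],0],
    [[0,0,0],[0,0,0.2],0],
  ],
)

```text
t: 5.38
eef_pos: [0.6186, -0.0602, 0.0815]
tool_rot: [-0.0, 0.107, 0.994, 0.0]
contact_force: [-0.1, -4.6, 2.9]
gripper_width: 0.003
```

>>> carry_out(
  moves=[
    [[0,0,0],[0,0,0.1],0],
    [[0,0,0],[0,0,0.2],0],
  ],
)

```text
t: 5.62
eef_pos: [0.6186, -0.06, 0.0796]
tool_rot: [0.0, 0.107, 0.994, 0.0]
contact_force: [0.2, -2.7, 3.1]
gripper_width: -0.004
```

>>> carry_out(
  moves=[
    [[0,0,0],[0,0,0.1],0],
    [[0,0,0],[0,0,0.2],0],
  ],
)

```text
t: 5.88
eef_pos: [0.6187, -0.0598, 0.0776]
tool_rot: [0.0, 0.107, 0.994, 0.0]
contact_force: [0.5, -1.9, 2.8]
gripper_width: 0.0
```

>>> carry_out(
  moves=[
    [[0,0,0],[0,0,0.1],0],
  ],
)

```text
t: 6.0
eef_pos: [0.6188, -0.0598, 0.0771]
tool_rot: [0.0, 0.107, 0.994, 0.0]
contact_force: [-2.2, -2.1, 12.7]
gripper_width: -0.002
```

>>> carry_out(
  moves=[
    [[0,0,0],[0,0,0.1],0],
  ],
)

```text
t: 6.12
eef_pos: [0.6189, -0.0599, 0.0769]
tool_rot: [0.0, 0.107, 0.994, 0.0]
contact_force: [-5.7, -0.3, 19.5]
gripper_width: 0.002
```

>>> carry_out(
  moves=[
    [[0,0,0],[0,0,-0.1],0],
    [[0,0,0],[0,0,-0.1],0],
  ],
)

```text
t: 6.38
eef_pos: [0.6188, -0.0599, 0.0772]
tool_rot: [0.0, 0.107, 0.994, 0.0]
contact_force: [-1.5, -1.8, 7.6]
gripper_width: -0.002
```

>>> carry_out(
  moves=[
    [[0,0,0],[0,0,-3],0],
    [[0,0,0],[0,0,-8.5],0],
    [[0,0,0],[0,0,-8.5],0],
  ],
)

```text
t: 6.75
eef_pos: [0.621, -0.0594, 0.1654]
tool_rot: [0.003, 0.107, 0.994, 0.001]
contact_force: [-0.5, 0.5, -0.1]
gripper_width: -0.001
```

```bash
python3 - <<'E'
import sys; sys.argv=['d','0','0','0']
from d import *
for P in ([-.155,0,0],[-.119,0,0],[r.x[5]-.141,0,0]): w=W(r.x,P)[0]; print(np.round(w,4)); w[2]=.16; delta(w)
E
```

```text
t 6.75 pos [ 0.621  -0.0594  0.1654] F [-0.47  0.48 -0.07] w -0.0
turn [0.2 0.4 0.1] shift cm [62.05 -7.41 16.13]
[0.4377 0.1454 0.0036]
t 6.75 pos [ 0.621  -0.0594  0.1654] F [-0.47  0.48 -0.07] w -0.0
turn [0.2 0.4 0.1] shift cm [22.26 16.12  0.45]
[0.4729 0.1377 0.0036]
t 6.75 pos [ 0.621  -0.0594  0.1654] F [-0.47  0.48 -0.07] w -0.0
turn [0.2 0.4 0.1] shift cm [18.66 16.12  0.47]
[0.5559 0.1196 0.0036]
t 6.75 pos [ 0.621  -0.0594  0.1654] F [-0.47  0.48 -0.07] w -0.0
turn [0.2 0.4 0.1] shift cm [10.16 16.11  0.52]
```

>>> carry_out(
  moves=[
    [[0,0,0],[22.2,16.1,0],0],
    [[0,0,0],[22.2,16.1,0],0],
    [[0,0,0],[22.2,16.1,0],0],
    [[0,0,0],[22.2,16.1,0],0],
    [[0,0,0],[22.2,16.1,0],0],
  ],
)

```text
t: 7.38
eef_pos: [0.4319, 0.1474, 0.1605]
tool_rot: [-0.002, 0.104, 0.995, -0.0]
contact_force: [0.2, -0.7, 0.6]
gripper_width: -0.001
```

>>> carry_out(
  moves=[
    [[0,0,0],[0,0,0],0],
    [[0,0,0],[0,0,0],0],
  ],
)

```text
t: 7.62
eef_pos: [0.436, 0.1438, 0.1612]
tool_rot: [-0.0, 0.107, 0.994, -0.0]
contact_force: [1.0, 0.0, 0.1]
gripper_width: 0.003
```

```bash
python3 d.py .4377 .1454 .05;  python3 - <<'E'
from fit import *
a=bot.read_camera('top')[135:255,250:370];b=bot.read_camera('scene')[130:250,260:380]
cv2.imwrite('pics/c2.png',cv2.resize(np.hstack([a,b]),None,fx=3.3,fy=3.3,interpolation=3)[...,::-1])
E
```

```text
t 7.62 pos [0.436  0.1438 0.1612] F [1.   0.01 0.14] w 0.0
turn [-0. -0.  0.] shift cm [-0.14  0.19 11.12]
```

View pics/c2.png

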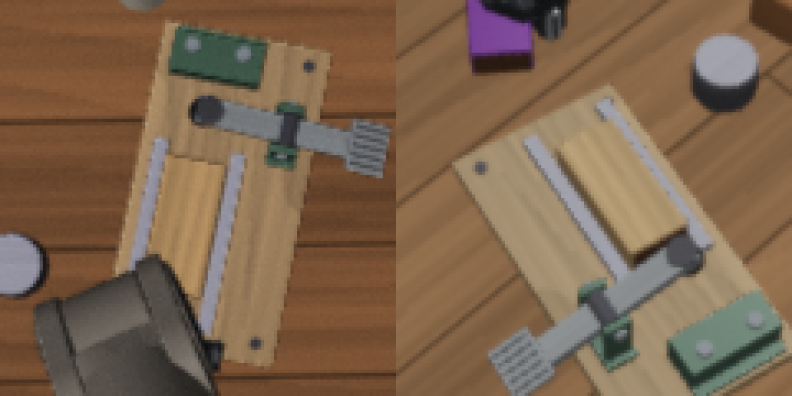

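The nose is up and the way is clear. I'll descend behind the blank.

>>> carry_out(
  moves=[
    [[0,0,0],[-0.1,0.2,5],0],
    [[0,0,0],[-0.1,0.2,9],0],
    [[0,0,0],[-0.1,0.2,10.6],0],
    [[0,0,0],[-0.1,0.2,11.2],0],
    [[0,0,0],[-0.1,0.2,11.2],0],
  ],
)

```text
t: 8.35
eef_pos: [0.4378, 0.1455, 0.0496]
tool_rot: [-0.0, 0.108, 0.994, -0.0]
contact_force: [1.2, 0.1, 0.6]
gripper_width: -0.0
```

>>> carry_out(
  moves=[
    [[0,0,0],[-0.8,0,0],0],
    [[0,0,0],[-1.6,0,0],0],
    [[0,0,0],[-2.2,0,0],0],
    [[0,0,0],[-2.6,0,0],0],
    [[0,0,0],[-3.0,0,0],0],
  ],
)

```text
t: 8.98
eef_pos: [0.4668, 0.1396, 0.0496]
tool_rot: [-0.0, 0.107, 0.994, 0.0]
contact_force: [-0.4, 0.1, -0.5]
gripper_width: 0.005
```

>>> carry_out(
  moves=[
    [[0,0,0],[-0.3,0,0],0],
    [[0,0,0],[-0.6,0,0],0],
    [[0,0,0],[-0.9,0,0],0],
    [[0,0,0],[-1.2,0,0],0],
    [[0,0,0],[-1.5,0,0],0],
  ],
)

```text
t: 9.6
eef_pos: [0.481, 0.1365, 0.0495]
tool_rot: [-0.0, 0.107, 0.994, -0.0]
contact_force: [-2.1, 0.4, -1.4]
gripper_width: -0.001
```

>>> carry_out(
  moves=[
    [[0,0,0],[-0.5,0,0],0],
    [[0,0,0],[-1.0,0,0],0],
    [[0,0,0],[-1.5,0,0],0],
    [[0,0,0],[-2.0,0,0],0],
    [[0,0,0],[-2.5,0,0],0],
  ],
)

```text
t: 10.22
eef_pos: [0.5061, 0.131, 0.0496]
tool_rot: [0.0, 0.107, 0.994, -0.0]
contact_force: [-1.2, -0.3, -0.6]
gripper_width: -0.004
```

>>> carry_out(
  moves=[
    [[0,0,0],[-0.5,0,0],0],
    [[0,0,0],[-1.0,0,0],0],
    [[0,0,0],[-1.5,0,0],0],
    [[0,0,0],[-2.0,0,0],0],
    [[0,0,0],[-2.5,0,0],0],
  ],
)

```text
t: 10.85
eef_pos: [0.5304, 0.1258, 0.0496]
tool_rot: [-0.0, 0.107, 0.994, 0.0]
contact_force: [-0.5, -0.3, -0.7]
gripper_width: -0.002
```

```bash
python3 d.py .5559 .1196 .05;  python3 - <<'E'
from fit import *
a=bot.read_camera('top')[135:255,250:370];b=bot.read_camera('scene')[130:250,260:380]
cv2.imwrite('pics/c3.png',cv2.resize(np.hstack([a,b]),None,fx=3.3,fy=3.3,interpolation=3)[...,::-1])
E
```

```text
t 10.85 pos [0.5304 0.1258 0.0496] F [-0.5  -0.26 -0.7 ] w -0.0
turn [ 0. -0.  0.] shift cm [-2.62 -0.06 -0.04]
```

View pics/c3.png

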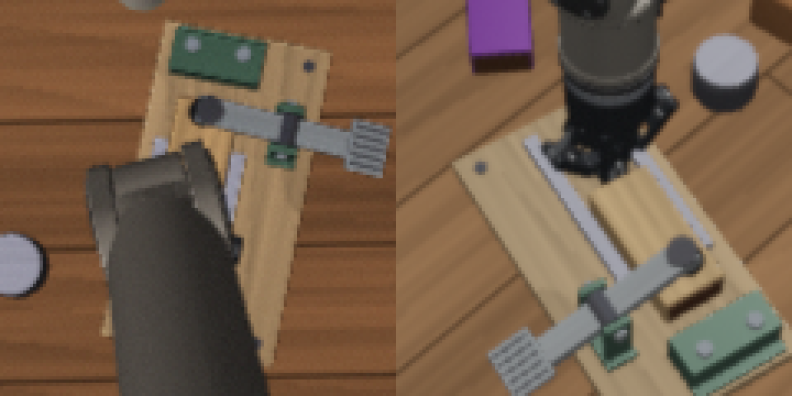

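The blank has passed under the raised nose and its front end is short of the stop. I'll carry on slowly.

>>> carry_out(
  moves=[
    [[0,0,0],[-0.4,0,0],0],
    [[0,0,0],[-0.8,0,0],0],
    [[0,0,0],[-1.2,0,0],0],
    [[0,0,0],[-1.5,0,0],0],
    [[0,0,0],[-1.8,0,0],0],
  ],
)

```text
t: 11.58
eef_pos: [0.5477, 0.122, 0.0496]
tool_rot: [-0.0, 0.107, 0.994, -0.0]
contact_force: [-5.0, 0.9, 3.6]
gripper_width: 0.005
```

>>> carry_out(
  moves=[
    [[0,0,0],[-0.1,0,0],0],
    [[0,0,0],[-0.2,0,0],0],
  ],
)

```text
t: 11.82
eef_pos: [0.5495, 0.1216, 0.0496]
tool_rot: [-0.0, 0.107, 0.994, -0.0]
contact_force: [-4.3, 1.3, 3.7]
gripper_width: -0.004
```

>>> carry_out(
  moves=[
    [[0,0,0],[-0.1,0,0],0],
    [[0,0,0],[-0.2,0,0],0],
  ],
)

```text
t: 12.08
eef_pos: [0.5517, 0.1211, 0.0496]
tool_rot: [0.0, 0.107, 0.994, 0.0]
contact_force: [-3.0, 0.3, 2.2]
gripper_width: -0.001
```

>>> carry_out(
  moves=[
    [[0,0,0],[-0.1,0,0],0],
  ],
)

```text
t: 12.2
eef_pos: [0.5527, 0.1209, 0.0496]
tool_rot: [0.0, 0.107, 0.994, -0.0]
contact_force: [-2.9, 1.7, 2.1]
gripper_width: 0.001
```

>>> carry_out(
  moves=[
    [[0,0,0],[-0.1,0,0],0],
  ],
)

```text
t: 12.32
eef_pos: [0.5537, 0.1207, 0.0496]
tool_rot: [0.0, 0.107, 0.994, -0.0]
contact_force: [-4.1, 1.0, 2.7]
gripper_width: 0.001
```

>>> carry_out(
  moves=[
    [[0,0,0],[-0.1,0,0],0],
  ],
)

```text
t: 12.45
eef_pos: [0.5547, 0.1205, 0.0496]
tool_rot: [0.0, 0.107, 0.994, -0.0]
contact_force: [-2.7, 0.4, 1.8]
gripper_width: -0.001
```

>>> carry_out(
  moves=[
    [[0,0,0],[-0.1,0,0],0],
  ],
)

```text
t: 12.58
eef_pos: [0.5548, 0.1204, 0.0496]
tool_rot: [-0.001, 0.107, 0.994, -0.0]
contact_force: [-6.4, 1.8, 6.2]
gripper_width: -0.002
```

>>> carry_out(
  moves=[
    [[0,0,0],[-0.1,0,0],0],
  ],
)

```text
t: 12.7
eef_pos: [0.5549, 0.1204, 0.0494]
tool_rot: [-0.002, 0.107, 0.994, -0.0]
contact_force: [-9.8, 2.2, 7.6]
gripper_width: -0.005
```

>>> carry_out(
  moves=[
    [[0,0,0],[-0.03,0,0],0],
    [[0,0,0],[-0.03,0,0],0],
  ],
)

```text
t: 12.95
eef_pos: [0.5548, 0.1205, 0.0494]
tool_rot: [-0.002, 0.107, 0.994, -0.0]
contact_force: [-9.2, 2.3, 7.3]
gripper_width: 0.001
```

>>> carry_out(
  moves=[
    [[0,0,0],[0.2,0,0],0],
    [[0,0,0],[0.6,0,0],0],
    [[0,0,0],[2.5,0,0],0],
    [[0,0,0],[2.5,0,-6],0],
    [[0,0,0],[2.5,0,-12],0],
  ],
)

```text
t: 13.58
eef_pos: [0.5326, 0.1251, 0.1708]
tool_rot: [0.0, 0.107, 0.994, -0.0]
contact_force: [1.4, 0.4, 0.3]
gripper_width: -0.001
```

>>> carry_out(
  moves=[
    [[0,0,0],[0,0,0],0],
    [[0,0,0],[0,0,0],0],
  ],
)

```text
t: 13.82
eef_pos: [0.5327, 0.1252, 0.1698]
tool_rot: [0.001, 0.107, 0.994, 0.0]
contact_force: [-0.2, 0.2, -0.4]
gripper_width: -0.0
```

```bash
python3 d.py .651 .092 .145;  python3 - <<'E'
from fit import *
a=bot.read_camera('top')[135:255,250:370];b=bot.read_camera('scene')[150:270,290:410]
cv2.imwrite('pics/c4.png',cv2.resize(np.hstack([a,b]),None,fx=3.3,fy=3.3,interpolation=3)[...,::-1])
E
```

```text
t 13.82 pos [0.5327 0.1252 0.1698] F [-0.23  0.25 -0.41] w -0.0
turn [0.  0.1 0. ] shift cm [-12.26  -0.73   2.5 ]
```

View pics/c4.png

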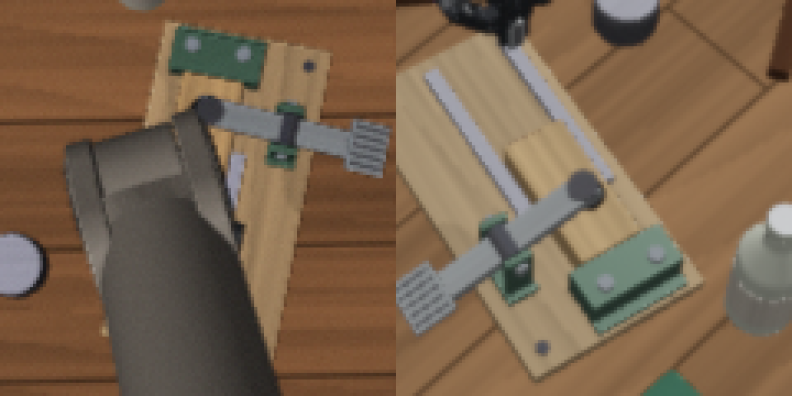

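The blank is butted on the stop. Next I'll move over the nose disc.

>>> carry_out(
  moves=[
    [[0,0,0],[-6,-0.4,0],0],
    [[0,0,0],[-12.3,-0.4,0],0],
    [[0,0,0],[-12.3,-0.4,2],0],
    [[0,0,0],[-12.3,-0.4,3.6],0],
    [[0,0,0],[-12.3,-0.4,3.6],0],
  ],
)

```text
t: 14.55
eef_pos: [0.6488, 0.0957, 0.1308]
tool_rot: [-0.003, 0.106, 0.994, -0.001]
contact_force: [-0.2, -0.3, -0.1]
gripper_width: 0.0
```

>>> carry_out(
  moves=[
    [[0,0,0],[0,0,0.3],0],
    [[0,0,0],[0,0,0.6],0],
    [[0,0,0],[0,0,0.9],0],
    [[0,0,0],[0,0,1.2],0],
    [[0,0,0],[0,0,1.4],0],
  ],
)

```text
t: 15.18
eef_pos: [0.6522, 0.0959, 0.1201]
tool_rot: [0.001, 0.107, 0.994, 0.001]
contact_force: [-0.3, 2.7, 3.1]
gripper_width: -0.0
```

>>> carry_out(
  moves=[
    [[0,0,0],[0,0,0.2],0],
    [[0,0,0],[0,0,0.4],0],
    [[0,0,0],[0,0,0.6],0],
  ],
)

```text
t: 15.55
eef_pos: [0.652, 0.0954, 0.1137]
tool_rot: [0.0, 0.107, 0.994, 0.0]
contact_force: [-0.3, 2.1, 4.8]
gripper_width: -0.004
```

>>> carry_out(
  moves=[
    [[0,0,0],[0,0,0.2],0],
    [[0,0,0],[0,0,0.4],0],
    [[0,0,0],[0,0,0.6],0],
    [[0,0,0],[0,0,0.7],0],
    [[0,0,0],[0,0,0.8],0],
  ],
)

```text
t: 16.18
eef_pos: [0.6517, 0.0954, 0.1056]
tool_rot: [-0.0, 0.107, 0.994, 0.0]
contact_force: [0.7, 1.5, 3.0]
gripper_width: -0.002
```

>>> carry_out(
  moves=[
    [[0,0,0],[0,0,0.1],0],
    [[0,0,0],[0,0,0.2],0],
  ],
)

```text
t: 16.42
eef_pos: [0.6517, 0.0953, 0.1036]
tool_rot: [-0.0, 0.107, 0.994, 0.0]
contact_force: [0.8, 1.7, 3.2]
gripper_width: 0.001
```

>>> carry_out(
  moves=[
    [[0,0,0],[0,0,0.1],0],
    [[0,0,0],[0,0,0.2],0],
  ],
)

```text
t: 16.68
eef_pos: [0.6517, 0.0953, 0.1015]
tool_rot: [-0.0, 0.107, 0.994, 0.0]
contact_force: [0.0, 2.7, 3.6]
gripper_width: 0.0
```

>>> carry_out(
  moves=[
    [[0,0,0],[0,0,0.1],0],
  ],
)

```text
t: 16.8
eef_pos: [0.6517, 0.0953, 0.1005]
tool_rot: [-0.0, 0.107, 0.994, 0.0]
contact_force: [0.4, 2.4, 2.8]
gripper_width: -0.001
```

>>> carry_out(
  moves=[
    [[0,0,0],[0,0,0.1],0],
  ],
)

```text
t: 16.92
eef_pos: [0.6517, 0.0953, 0.0995]
tool_rot: [-0.0, 0.107, 0.994, 0.0]
contact_force: [0.3, 2.1, 2.7]
gripper_width: 0.005
```

>>> carry_out(
  moves=[
    [[0,0,0],[0,0,0.1],0],
  ],
)

```text
t: 17.05
eef_pos: [0.6518, 0.0954, 0.0987]
tool_rot: [0.0, 0.107, 0.994, 0.0]
contact_force: [-0.6, 1.9, 6.2]
gripper_width: -0.003
```

>>> carry_out(
  moves=[
    [[0,0,0],[0,0,0.1],0],
  ],
)

```text
t: 17.18
eef_pos: [0.6518, 0.0955, 0.0982]
tool_rot: [-0.0, 0.107, 0.994, 0.0]
contact_force: [-3.1, 2.9, 10.9]
gripper_width: 0.001
```

>>> carry_out(
  moves=[
    [[0,0,0],[0,0,0.1],0],
  ],
)

```text
t: 17.3
eef_pos: [0.6519, 0.0955, 0.0979]
tool_rot: [0.0, 0.107, 0.994, 0.0]
contact_force: [-4.4, 1.8, 16.2]
gripper_width: 0.003
```

>>> carry_out(
  moves=[
    [[0,0,0],[0,0,0.1],0],
  ],
)

```text
t: 17.42
eef_pos: [0.6519, 0.0956, 0.0975]
tool_rot: [0.0, 0.107, 0.994, 0.0]
contact_force: [-6.2, 3.2, 19.8]
gripper_width: 0.0
```

>>> carry_out(
  moves=[
    [[0,0,0],[0,0,-0.1],0],
    [[0,0,0],[0,0,-0.1],0],
    [[0,0,0],[0,0,-0.1],0],
  ],
)

```text
t: 17.8
eef_pos: [0.6518, 0.0955, 0.0979]
tool_rot: [0.0, 0.107, 0.994, 0.0]
contact_force: [-3.4, 2.5, 12.5]
gripper_width: -0.005
```

>>> carry_out(
  moves=[
    [[0,0,0],[0,0,-0.3],0],
    [[0,0,0],[0,0,-0.8],0],
    [[0,0,0],[0,0,-4],0],
    [[0,0,0],[0,0,-9],0],
    [[0,0,0],[0,0,-12],0],
  ],
)

```text
t: 18.42
eef_pos: [0.6522, 0.0943, 0.2187]
tool_rot: [0.001, 0.108, 0.994, -0.0]
contact_force: [-0.0, -0.4, 0.1]
gripper_width: -0.003
```

>>> carry_out(
  moves=[
    [[0,0,0],[28,0,0],0],
    [[0,0,0],[28,0,0],0],
    [[0,0,0],[28,0,0],0],
    [[0,0,0],[28,0,0],0],
    [[0,0,0],[28,0,0],0],
  ],
)

```text
t: 19.05
eef_pos: [0.3747, 0.1542, 0.2161]
tool_rot: [-0.001, 0.106, 0.994, -0.001]
contact_force: [0.4, 0.9, -0.3]
gripper_width: 0.003
```

```bash
python3 d.py .43 .15 .2;  python3 - <<'E'
from fit import *
a=bot.read_camera('top')[135:255,250:370];b=bot.read_camera('scene')[150:270,290:410]
cv2.imwrite('pics/c5.png',cv2.resize(np.hstack([a,b]),None,fx=3.3,fy=3.3,interpolation=3)[...,::-1])
E
```

```text
t 19.05 pos [0.3747 0.1542 0.2161] F [ 0.37  0.91 -0.31] w 0.0
turn [-0.1 -0.1  0.1] shift cm [-5.49  0.76  1.6 ]
```

View pics/c5.png

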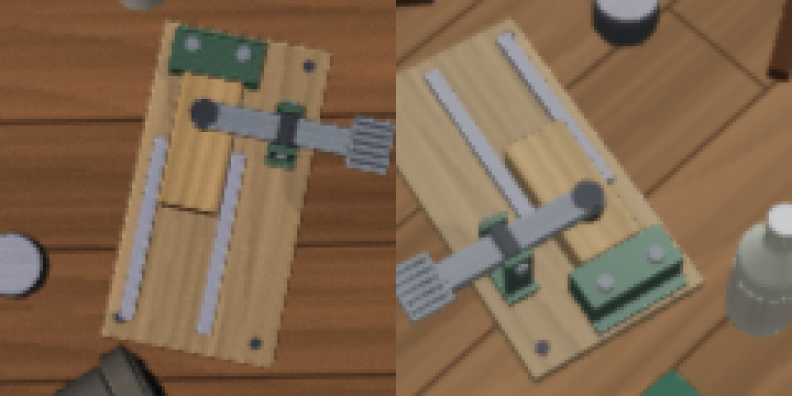

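The blank is butted on the stop at top-half (205,78), the pad is down on it and the hand is clear. I'll let it settle, then hand in.

>>> carry_out(
  moves=[
    [[0,0,0],[0,0,0],0],
    [[0,0,0],[0,0,0],0],
    [[0,0,0],[0,0,0],0],
  ],
)

```text
t: 19.52
eef_pos: [0.3789, 0.1545, 0.2165]
tool_rot: [-0.0, 0.108, 0.994, -0.0]
contact_force: [0.2, 0.4, 0.5]
gripper_width: 0.002
```

```bash
python3 -c "
from station import bot
print(bot.get_obs()['contact_force']); print(bot.hand_in())"
```

```text
[0.1816174  0.41534393 0.49957634]
the job is handed in; nothing more can be done
None
```

The blank is clamped in the jig and the job was handed in at about 19.5 s of the 72 s allowed; the hand-in gave no verdict.

- **Tail plate:** pressed to its hard stop, then held at about 8 N. The force peaked at 19.5 N vertical, with 5.7 N of sideways force on top. That is about 20.3 N in all at the wrist, where readings wander by about 1 N, so this press was at the 20 N limit and may have gone just over it.
- **Blank:** slid along the channel and pressed on the end stop with about 9–10 N along the channel at the hand. About 3 N of that was friction.
- **Nose:** pressed down until the pad bore on the blank. The hand pushed with up to 19.8 N vertical (about 21 N in all), roughly 3 N of which went into the stiff pivot. I then eased it to 12.5 N and held before lifting off. The peak was higher than the kilogram or so I meant to use.

**Last checks:**
- The final picture shows the blank straight and tight on the stop with the pad down on it.
- The bar is near level: the height at which contact was made suggests about +0.01 to 0.02 rad.
- The hand is clear, and the wrist reads about 0.7 N, which is noise.
- The bystanders near the jig look unmoved. I did not measure the others again, but the arm touched none of them.
- I could not measure how hard the pad still bears on the blank.

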